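# Chilling stone into the tumbler with sprung tongs

### The arm

A 7-joint arm with a two-finger parallel gripper is mounted at the origin on the work surface. World frame = base frame: x ahead of the robot, y to its left, z up, the work surface at z = 0. Lengths are in m, angles in rad, forces in N, time in s.
With the tool pointing down it reaches from about 0.4 to 0.85 m from the base axis. Payload 10.4 kg.
Tool frame: the origin (TCP) lies at the very end of the fingers, on their centre line; the grasp point (between the pads) lies 19 mm behind it; z points along the fingers, y is the line along which they close (so a half turn about z gives the same grasp; the last joint's range is limited). The gripper opens to 87 mm and grips with 3 to 60 N. Pads are 19 mm wide; open, the fingers measure 117 mm over their backs; the gripper's body (75 mm by 190 mm) begins 51 mm behind the grasp point.
Start: joints at [1.125, 0.332, -0.065, 1.46, 0.022, 1.35, -0.088], TCP at [0.256, -0.57, 0.223] pointing down, gripper open.
Joint ranges: [-2.6, 2.6], [-0.5, 2.12], [-1.47, 1.34], [0.16, 2.42], [-1.27, 4.41], [0.06, 2.06], [-2.6, 2.6]. Speed limits (rad/s): [2.22, 2.22, 2.79, 2.79, 3.14, 3.14, 3.14].

### API

Orientations are given as a 3x3 rotation matrix whose columns are the frame's x, y, z axes.
In Python, from cell import * gives the robot as it stands.
- The arm moves only by the tool apply_moves, never from a script. Its argument "moves" is a list that holds one entry, the list of rows, each a list of 7 numbers: the turn, a rotation vector about the tool's x, y, z in rad, then the shift along the tool's x, y, z in m, then the closure in counts, from 0 (fully open) to 255 (shut). In form: [[[rx, ry, rz, x, y, z, fingers], ...]]. A call has 1 to 10 rows; each row is the pose to reach, as a shift and turn from the pose commanded when the call began, along the tool's axes at that moment; what a row does not reach only later rows make up. A row lasts 1/8 s, in which the tool goes at most 62.5 mm and 10.7 degrees, less where a joint would pass 70% of its speed; a pose out of reach is approached as far as the arm can. A call with a gripper value outside its range is refused whole. The fingers move at their own pace and stop on an object; the grip force is fixed at half the most. Time passes only in rows, so rows that repeat a pose let the fingers close. It gives the time, the measured TCP pose, the force, the opening and the grip force at its end, in the units of the state.
- observe(): the state, without advancing time (a new reading comes with each control period).
- capture(name): name is "scene" or "top" or "wrist"; returns a dict with "color" (480x640x3 uint8, red, green, blue), "z_map" (480x640 float32, m along the optical axis (not along the pixel's ray), 0 where there is no reading), "fx", "fy", "cx", "cy" (pixels), "k1" (the pictures are not rectified: a ray, as slopes to the right and down, at radius r is drawn at 1 + k1 r^2 times it, then the intrinsics apply), "eye" and "orientation" of the camera in the world; the wrist camera has in their place "hand_eye" (4x4, takes a point from camera to tool coordinates, whose origin is the TCP and whose axes are the flange's). Camera axes: x right, y up, looking along -z (the intrinsics and any distortion apply to the point x, -y, -z); pixel columns grow to the right and rows downward; lengths in m; the calibration is good to about 2 mm. A picture is of the moment at which its call begins: read the wrist's pose just before it.
- close_job(): hands the job in; it is judged then, once.
The state is a dict: "time_s": time; "q": joint angles; "qvel": joint speeds; "joint_efforts": joint torques, N m; "tcp_pos": TCP position; "ee_rot": TCP orientation; "ft_force": force on the tool from outside, world axes, zero at the start; "moment": the same for the moment, N m; "gripper_width": opening from 0.0 (shut) to 1.0 (fully open); "gripper_force": force on a finger pad.
Only numpy, scipy, OpenCV 4.12 (cv2) and the standard library are available. Lean on these libraries where they do the work, as an engineer would, in place of code of your own. Each camera call takes 0.05 s, during which the arm holds its last target. There are 200 camera calls.

### The job

With the small sprung tongs that stand in the wooden holder, take the copper chilling stone out of the open bamboo box and lower it into the tumbler that stands on the orange coaster, letting go only near the bottom of the glass so that it does not drop in. Then stand the tongs back in their holder. Touch the stone with the tongs only, not with your fingers, and leave the tumbler standing on its coaster.

Things in the scene. Friction and masses are not known exactly. Their poses are not given: they have to be found in the camera images.
- tongs_grip (a point): Sprung steel tongs, 90 g, upright; point midway between two teal finger pads (22 mm wide along y, 20 high), 85 mm above the tips, 36 below the top. Arms close along x, z up. Over the pads: 34 mm sprung open, 26 shut on the stone; free between the black tips: 51 mm open (63 outside). Pads yield from 5 N, meet the stone at 8 N; 25-40 N grips it well. Held at 32 mm: tips 44 mm apart.
- copper_stone_mid (a point): Copper-coloured cube of 25 mm, 45 g; point at its centre. It lies on the 6 mm floor of the bamboo box (walls 26-34 mm high) in a row along y with a bright steel and a dark grey stone of the same size, in any order, 50 mm centre to centre. Its x is within 0.3 rad of world x: squeeze it along its x, where 25 mm or more is free before and behind it.
- glass_in (a point): Squat clear glass tumbler, 65 mm high, 84 mm across the rim, wall 4 mm, 280 g, loose on a round orange silicone coaster (100 mm across, 5 mm thick). Point: centre of its inner floor, z up. A second, identical tumbler stands elsewhere without a coaster.
- holder: Wooden tongs holder, fixed: block 102 mm (x) by 54 (y) by 45 high with an open well 90 mm (x) by 42 (y), floor 6 mm thick. Origin: centre of its underside, z up. The tongs stand tips down in the well, sprung open, their closing direction (x) along its x.
Not all that is in view belongs to the job. What is meant by the part that bears tongs_grip is not purple, and is the smaller of those in its own colour. What is shaped like the part that bears copper_stone_mid but green is not meant.

How it is judged:
By the outcome, as a careful person would: the job done as asked, in the order asked, and still so for the second after the job is handed in, with the robot touching nothing.
It also fails if it takes over 56 s, if anything falls off the work surface, if the arm or the gripper's body presses on something with over 40 N, if the wrist force passes 120 N, or if a joint passes its speed limit or range.

## Working session

There is one attempt and no reset: what is moved stays moved. The work goes in short steps, Python scripts to look and compute and a tool call to move; the robot and the scene stay as the last step left them, time stands still between calls to the robot, and variables do not carry over. Pictures are saved under pics/ and viewed, at most 10 in all, crops included, and the job is handed in when it is done.

Besides the shell and the picture viewer there is one more tool, called as a command line: name --argument value ..., lists and objects as JSON in quotes. apply_moves: Moves the arm, as the interface text tells. Its arguments: {"type":"object","properties":{"moves":{"type":"array","items":{"type":"array","items":{"type":"array","items":{"type":"number"}}}}},"required":["moves"]}

```bash
mkdir -p pics; cat > h.py <<'E'
import numpy as np, cv2
from cell import *
def cam(name):
    s=observe(); c=capture(name)
    if 'hand_eye' in c:
        T=np.eye(4);T[:3,:3]=np.array(s['ee_rot']);T[:3,3]=s['tcp_pos'];T=T@np.array(c['hand_eye'])
    else:
        T=np.eye(4);o=np.array(c['orientation']);T[:3,:3]=o;T[:3,3]=c['eye']
    c['T']=T; return c
def cloud(c):
    h,w=c['z_map'].shape
    K=np.array([[c['fx'],0,c['cx']],[0,c['fy'],c['cy']],[0,0,1.]])
    uv=np.stack(np.meshgrid(np.arange(w),np.arange(h)),-1).reshape(-1,1,2).astype(float)
    r=cv2.undistortPoints(uv,K,np.array([c['k1'],0,0,0,0.])).reshape(h,w,2)
    z=c['z_map'].astype(float)
    p=np.stack([r[...,0]*z,-r[...,1]*z,-z],-1)
    P=p@c['T'][:3,:3].T+c['T'][:3,3]; P[z==0]=np.nan
    return P
def save(c,n): cv2.imwrite('pics/%s.png'%n,c['color'][...,::-1])
E
python3 - <<'E'
from h import *
s=observe();print(s)
for n in('scene','top'):
    c=cam(n);save(c,n);np.savez('%s.npz'%n,P=cloud(c),color=c['color']);print(n,c['eye'],c['orientation'],c['fx'],c['k1'])
E
```

```text
{'time_s': 0.0, 'q': array([ 1.12537492,  0.33287706, -0.06470841,  1.46092125,  0.02160598,
        1.3499132 , -0.08849748]), 'qvel': array([-2.17570800e-04, -1.13863656e-03,  1.85212926e-05, -2.09835038e-03,
       -1.72016340e-03,  4.87997445e-04,  3.59279261e-05]), 'joint_efforts': array([-6.19430011e-04, -6.23256111e+01,  2.41960958e-02, -3.89891911e+01,
       -6.14275946e-02,  3.98428389e-02,  1.22254928e-04]), 'tcp_pos': array([ 0.25629915, -0.56961024,  0.22176031]), 'ee_rot': array([[ 9.11921553e-01,  4.10364063e-01, -6.46152131e-04],
       [ 4.10364566e-01, -9.11920674e-01,  1.26788758e-03],
       [-6.89439855e-05, -1.42137195e-03, -9.99998987e-01]]), 'ft_force': array([-0.01627512, -1.02014339, -0.47286943]), 'moment': array([-0.00675737, -0.00782017, -0.02322798]), 'gripper_force': 0.0, 'gripper_width': 0.9973235000514815}
scene [ 1.1917997  -0.10036842  0.62257524] [[ 0.25883127 -0.55986442  0.7871202 ]
 [ 0.96591046  0.14594417 -0.21381598]
 [ 0.00483236  0.8156299   0.57855381]] 504.6776100983734 -0.04197540343284655
top [0.43299326 0.0994836  1.09103897] [[-0.00807417  0.9974047  -0.07154491]
 [-0.99984603 -0.00693781  0.01611757]
 [ 0.01557937  0.07166403  0.99730715]] 498.42608614937336 -0.11594504080076456
```

View pics/scene.png

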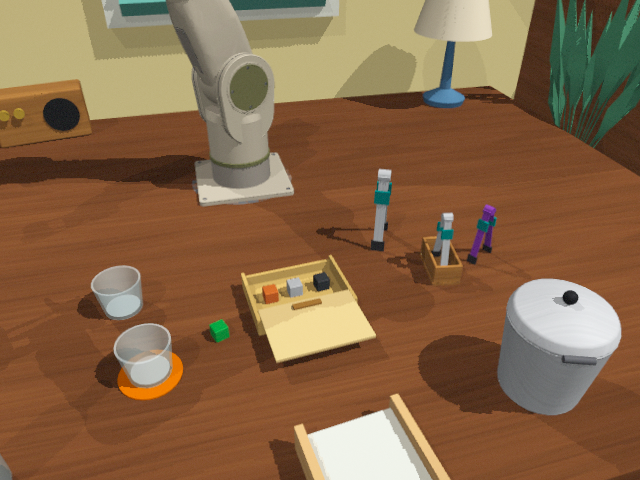

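View pics/top.png

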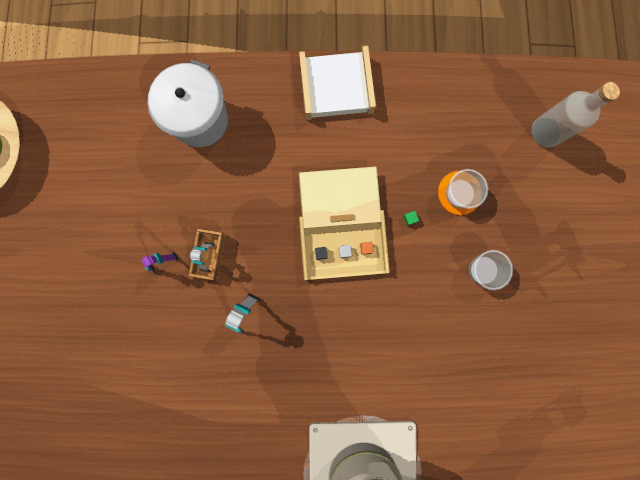

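The scene view shows the white tongs with teal pads in the holder at about (445,240), copper stone at (270,293) and tumbler on the coaster at (148,360). In the top view these are at (203,255), (367,248) and (463,190). The taller teal tongs, purple tongs, green cube and second tumbler are decoys.

```bash
python3 - <<'E'
from h import *
for n,boxes in (('top',dict(holder=(180,222,225,285),stone=(355,238,380,258),coaster=(430,160,495,220),box=(290,160,395,290))),('scene',dict(holder=(415,205,470,290),stone=(258,282,283,306),coaster=(110,320,190,400)))):
    d=np.load(n+'.npz');P=d['P'];C=d['color'];hsv=cv2.cvtColor(C,cv2.COLOR_RGB2HSV)
    H,S,V=[hsv[...,i].astype(int) for i in range(3)]
    def m(b): 
        k=np.zeros(H.shape,bool);k[b[1]:b[3],b[0]:b[2]]=1;return k&np.isfinite(P[...,2])
    def rep(t,k):
        p=P[k]
        if len(p)<3: print(n,t,len(p));return
        r=cv2.minAreaRect((p[:,:2]*1000).astype(np.float32))
        print(n,t,len(p),'med',np.median(p,0).round(4),'min',np.percentile(p,2,axis=0).round(4),'max',np.percentile(p,98,axis=0).round(4),'rect',np.round(r[0],1),np.round(r[1],1),round(r[2],1))
    b=m(boxes['holder'])
    teal=b&(H>82)&(H<100)&(S>120); rep('teal',teal)
    rep('white',b&(S<40)&(V>120))
    rep('holdertop',b&(P[...,2]>0.035)&(P[...,2]<0.052)&(S>60)&~teal)
    b=m(boxes['stone']);rep('copper',b&(H<14)&(S>170)&(V>120)); rep('coppertop',b&(H<14)&(S>170)&(V>120)&(P[...,2]>0.027))
    b=m(boxes['coaster']);rep('orange',b&(H>8)&(H<20)&(S>220)&(V>170)); rep('glassy',b&(P[...,2]>0.012)); rep('rim',b&(P[...,2]>0.062))
    if n=='top':
        b=m(boxes['box']);rep('boxwall',b&(P[...,2]>0.022)); 
E
```

```text
top teal 53 med [0.465 0.331 0.1  ] min [0.4589 0.3214 0.0884] max [0.4932 0.3442 0.1039] rect [476.8 333.1] [22.  33.8] 80.6
top white 127 med [0.4795 0.3332 0.1241] min [ 0.467   0.3245 -0.0016] max [0.5021 0.3755 0.1296] rect [488.  348.7] [52.8 37.1] 80.4
top holdertop 400 med [0.4813 0.3201 0.044 ] min [0.4307 0.2996 0.0361] max [0.5322 0.3634 0.0487] rect [481.4 331.8] [ 53.5 102.5] 79.6
top copper 79 med [ 0.4924 -0.0108  0.031 ] min [ 0.4817 -0.0217  0.0168] max [0.5052 0.0013 0.0345] rect [493.3 -10.3] [23.6 23.2] 2.1
top coppertop 69 med [ 0.4924 -0.0113  0.0312] min [ 0.4817 -0.0218  0.0277] max [0.5052 0.0013 0.0346] rect [493.2 -10.6] [23.6 23. ] 6.3
top orange 355 med [ 0.6057 -0.1921  0.0051] min [ 0.5697 -0.2454  0.0006] max [ 0.6605 -0.1761  0.0092] rect [ 609.8 -207.9] [96.3 63.9] 25.1
top glassy 898 med [ 0.6215 -0.2379  0.048 ] min [ 0.5767 -0.2603  0.0124] max [ 0.6523 -0.1843  0.0726] rect [ 614.3 -222.5] [80.5 81.7] 16.0
top rim 290 med [ 0.6204 -0.2343  0.0692] min [ 0.5748 -0.2618  0.0623] max [ 0.6539 -0.1834  0.0734] rect [ 614.3 -222.5] [80.5 81.7] 16.0
to
[... 579 characters left out ...]
16  0.0283] min [ 0.4835 -0.0228  0.0085] max [5.074e-01 1.000e-04 3.320e-02] rect [480.7 -15.1] [55.4 24.6] 10.5
scene coppertop 120 med [ 0.4979 -0.0121  0.0306] min [ 0.483  -0.023   0.0278] max [ 5.068e-01 -1.000e-04  3.330e-02] rect [494.5 -12.1] [25.5 23.3] 5.8
scene orange 846 med [ 0.6474 -0.2083  0.0054] min [ 0.5918 -0.2646  0.0026] max [ 0.6657 -0.1767  0.0078] rect [ 633.6 -213.2] [59.1 99.9] 32.4
scene glassy 2823 med [ 0.6036 -0.2242  0.0482] min [ 0.5772 -0.2599  0.0138] max [ 0.655  -0.1856  0.0714] rect [ 614.9 -223.3] [84.5 82. ] 26.7
scene rim 721 med [ 0.6082 -0.2229  0.0687] min [ 0.5753 -0.2623  0.0622] max [ 0.6561 -0.1837  0.072 ] rect [ 614.9 -223.3] [84.5 82. ] 26.7
```

```bash
cat >> h.py <<'E'
from scipy.spatial.transform import Rotation as Ro
def Rdown(yaw):  # tool y along world yaw (deg), z down
    a=np.radians(yaw);y=np.array([np.cos(a),np.sin(a),0]);z=np.array([0,0,-1.]);return np.stack([np.cross(y,z),y,z],1)
def rel(p,yaw,p0=None,R0=None):
    s=observe();p0=np.array(s['tcp_pos']) if p0 is None else np.array(p0);R0=np.array(s['ee_rot']) if R0 is None else R0
    return np.r_[Ro.from_matrix(R0.T@Rdown(yaw)).as_rotvec(),R0.T@(np.array(p)-p0)].round(4)
E
python3 - <<'E'
from h import *
d=np.load('scene.npz');P=d['P'];
for t,b in dict(tall=(365,160,400,252),purple=(465,200,500,265)).items():
    p=P[b[1]:b[3],b[0]:b[2]].reshape(-1,3);p=p[p[:,2]>0.03];print(t,np.percentile(p,99.5,axis=0).round(3),np.percentile(p,2,axis=0).round(3),len(p))
for n in('top','scene'):
    P=np.load(n+'.npz')['P'];r=np.hypot(P[...,0]-.6147,P[...,1]+.223)
    for a,b in((0,.01),(.01,.02),(.02,.03),(.03,.037)):
        k=(r>=a)&(r<b)&(P[...,2]<.06);print(n,a,k.sum(),np.percentile(P[k][:,2],[10,50,90]).round(4) if k.any() else'')
c=cam('wrist');save(c,'w0');print(np.round(c['hand_eye'],3),c['fx'])
print(rel([.45,0,.28],-20),rel([.477,.333,.25],-10))
E
```

```text
tall [0.391 0.274 0.167] [0.332 0.229 0.034] 840
purple [0.484 0.452 0.121] [0.453 0.409 0.033] 570
top 0 62 [0.0078 0.0099 0.0126]
top 0.01 183 [0.0078 0.01   0.0126]
top 0.02 215 [0.0078 0.0107 0.0135]
top 0.03 536 [0.0055 0.0305 0.052 ]
scene 0 0 
scene 0.01 0 
scene 0.02 81 [0.0091 0.0113 0.0194]
scene 0.03 1741 [0.0073 0.0301 0.0522]
[[ 0.     0.966  0.257  0.07 ]
 [ 1.    -0.001  0.001  0.   ]
 [ 0.001  0.257 -0.966 -0.162]
 [ 0.     0.     0.     1.   ]] 355.8413907689151
[-1.000e-03 -4.000e-04 -7.989e-01  4.104e-01 -4.401e-01 -5.760e-02] [-1.000e-03 -5.000e-04 -9.734e-01  5.716e-01 -7.327e-01 -2.730e-02]
```

```bash
python3 - <<'E'
from h import *
print(rel([.49,.03,.25],0))
E
```

```text
[-1.000e-03 -6.000e-04 -1.148e+00  4.592e-01 -4.510e-01 -2.760e-02]
```

apply_moves --moves '[[[0,0,-0.18,0.046,-0.045,-0.003,0],[0,0,-0.36,0.086,-0.085,-0.01,0],[0,0,-0.54,0.129,-0.127,-0.015,0],[0,0,-0.72,0.172,-0.169,-0.02,0],[0,0,-0.9,0.215,-0.211,-0.027,0],[0,0,-1.05,0.258,-0.253,-0.027,0],[0,0,-1.14,0.301,-0.295,-0.027,0],[0,0,-1.148,0.344,-0.337,-0.027,0],[0,0,-1.148,0.387,-0.38,-0.027,0],[0,0,-1.148,0.43,-0.422,-0.027,0]]]'

```text
time_s: 1.4
tcp_pos: [0.4757, -0.0069, 0.2497]
ee_rot: [[0.0, 1.0, 0.001], [1.0, -0.0, -0.001], [-0.001, 0.001, -1.0]]
ft_force: [0.9, -0.8, -1.5]
gripper_width: 1.001
gripper_force: 0.0
```

```bash
python3 - <<'E'
from h import *
s=observe();print(s['tcp_pos'],s['q'].round(2));R=s['ee_rot'];print(R.round(3))
c=cam('wrist');save(c,'w1');P=cloud(c);hsv=cv2.cvtColor(c['color'],cv2.COLOR_RGB2HSV).astype(int);H,S,V=hsv[...,0],hsv[...,1],hsv[...,2]
k=((H<14)&(S>170)&(V>120)&(P[...,2]>0.026)&(P[...,2]<.04)).astype(np.uint8)
n,l,st,_=cv2.connectedComponentsWithStats(k)
for i in range(1,n):
    if st[i,4]>60:
        p=P[l==i];r=cv2.minAreaRect((p[:,:2]*1000).astype(np.float32));print(st[i],np.median(p,0).round(4),r)
print(rel([.477,.333,.2],-10))
E
```

```text
[ 0.47571809 -0.00688883  0.24966587] [ 0.61  0.02 -0.69  1.77  0.02  1.35 -0.09]
[[ 0.     1.     0.001]
 [ 1.    -0.    -0.001]
 [-0.001  0.001 -1.   ]]
[321 198  24  25 513] [ 0.4929 -0.0105  0.0306] ((493.22119140625, -11.11508846282959), (24.79656410217285, 25.282920837402344), 3.937769889831543)
[ 0.0019 -0.003   0.1825  0.3313  0.0022  0.0509]
```

View pics/w1.png

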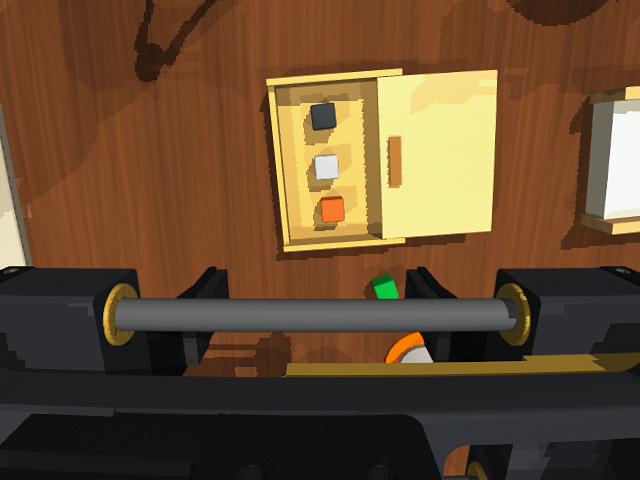

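The wrist view shows the copper stone at (333,210), the steel stone at (327,167) and the dark one at (323,116). The copper stone is at about (0.4935, -0.0115) with yaw about 4°. Next is the tongs.

apply_moves --moves '[[[0,0,0.05,0.055,0,0,0],[0,0,0.1,0.11,0,0,0],[0,0,0.15,0.165,0,0,0],[0,0,0.175,0.22,0,0,0],[0,0,0.175,0.265,0,0,0],[0,0,0.175,0.28,0,0,0],[0,0,0.175,0.28,0,0,0]]]'

```text
time_s: 2.33
tcp_pos: [0.4752, 0.2715, 0.2492]
ee_rot: [[0.173, 0.985, -0.001], [0.985, -0.173, -0.0], [-0.0, -0.001, -1.0]]
ft_force: [0.3, 0.2, 0.4]
gripper_width: 1.004
gripper_force: 0.0
```

```bash
python3 - <<'E'
from h import *
s=observe();print(s['tcp_pos'],s['q'].round(2));print(s['ee_rot'].round(3))
c=cam('wrist');save(c,'w2');P=cloud(c);hsv=cv2.cvtColor(c['color'],cv2.COLOR_RGB2HSV).astype(int);H,S,V=hsv[...,0],hsv[...,1],hsv[...,2]
near=np.hypot(P[...,0]-.48,P[...,1]-.332)<.065
def rep(t,k):
    p=P[k]; r=cv2.minAreaRect((p[:,:2]*1000).astype(np.float32));print(t,len(p),np.median(p,0).round(4),p.min(0).round(3),p.max(0).round(3),np.round(r[0],1),np.round(r[1],1),round(r[2],1))
teal=near&(H>82)&(H<100)&(S>120)
rep('teal',teal);rep('tealtop',teal&(P[...,2]>.097));rep('top',near&(P[...,2]>.118));rep('holder',near&(P[...,2]>.04)&(P[...,2]<.05)&(S>60)&~teal)
E
```

```text
[0.4752072  0.27153005 0.24920524] [ 0.18  0.26 -0.92  1.59  0.21  1.4  -0.93]
[[ 0.173  0.985 -0.001]
 [ 0.985 -0.173 -0.   ]
 [-0.    -0.001 -1.   ]]
teal 268 [0.4871 0.3334 0.0997] [0.458 0.321 0.005] [0.496 0.346 0.102] [475.6 334. ] [21.6 37.2] 80.2
tealtop 261 [0.4864 0.3332 0.0998] [0.459 0.321 0.098] [0.494 0.346 0.102] [476.4 333.2] [20.2 31.9] 80.0
top 81318 [0.4699 0.2988 0.3567] [0.416 0.278 0.119] [0.536 0.343 0.372] [476.3 311.5] [ 60.8 121.8] 82.8
holder 1776 [0.4826 0.3351 0.0444] [0.427 0.298 0.04 ] [0.535 0.366 0.048] [481.2 332. ] [ 52.5 102.5] 80.1
```

View pics/w2.png

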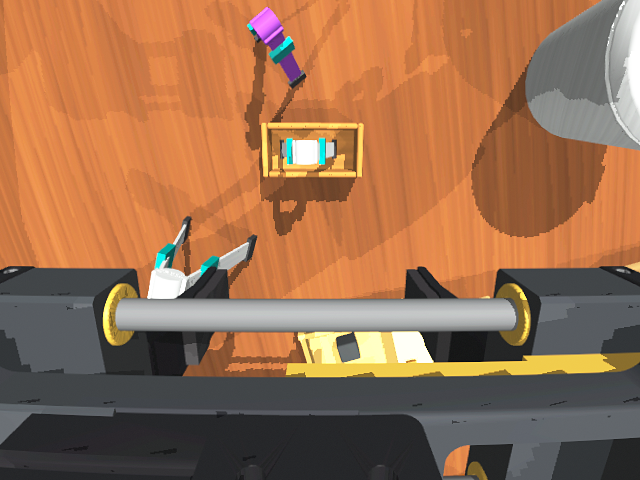

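The wrist view shows the tongs centred at (307,151), upright in the holder, with the pads between x=290 and x=325. Estimated at (0.4764, 0.3332) with yaw -10°, and pad top at z=0.100 as expected.

apply_moves --moves '[[[0,0,0,0.04,-0.006,0,0],[0,0,0,0.061,-0.0095,0.01,0],[0,0,0,0.061,-0.0095,0.05,0],[0,0,0,0.061,-0.0095,0.09,0],[0,0,0,0.061,-0.0095,0.13,0],[0,0,0,0.061,-0.0095,0.155,0],[0,0,0,0.061,-0.0095,0.17,0],[0,0,0,0.061,-0.0095,0.177,60],[0,0,0,0.061,-0.0095,0.177,100],[0,0,0,0.061,-0.0095,0.177,130]]]'

```text
time_s: 3.62
tcp_pos: [0.4772, 0.3333, 0.0735]
ee_rot: [[0.174, 0.985, 0.001], [0.985, -0.174, 0.001], [0.001, 0.001, -1.0]]
ft_force: [-0.5, 0.3, 0.1]
gripper_width: 0.744
gripper_force: 0.0
```

```bash
python3 - <<'E'
from h import *
s=observe();print(s['gripper_width'],s['gripper_width']*87,s['gripper_force'],s['tcp_pos'],s['ft_force'].round(1))
E
```

```text
0.7436925220004067 64.70124941403539 0.0 [0.47720832 0.3332742  0.07345345] [-0.5  0.3  0.1]
```

apply_moves --moves '[[[0,0,0,0,0,0,140],[0,0,0,0,0,0,150],[0,0,0,0,0,0,161],[0,0,0,0,0,0,161],[0,0,0,0,0,0,161],[0,0,0,0,0,0,161]]]'

```text
time_s: 4.38
tcp_pos: [0.477, 0.3332, 0.0728]
ee_rot: [[0.174, 0.985, 0.001], [0.985, -0.174, 0.0], [0.0, 0.001, -1.0]]
ft_force: [0.3, 0.2, 4.4]
gripper_width: 0.374
gripper_force: 7.6
```

apply_moves --moves '[[[0,0,0,0,0,0,163],[0,0,0,0,0,-0.005,163],[0,0,0,0,0,-0.015,163],[0,0,0,0,0,-0.035,163],[0,0,0,0,0,-0.06,163],[0,0,0,0,0,-0.085,163],[0,0,0,0,0,-0.1,163],[0,0,0,0,0,-0.105,163],[0,0,0,0,0,-0.105,163]]]'

```text
time_s: 5.5
tcp_pos: [0.4767, 0.3329, 0.1773]
ee_rot: [[0.174, 0.985, -0.0], [0.985, -0.174, -0.0], [-0.0, -0.0, -1.0]]
ft_force: [1.3, 0.3, -0.9]
gripper_width: 0.362
gripper_force: 3.8
```

```bash
python3 - <<'E'
from h import *
s=observe();print(s['gripper_width']*87,s['gripper_force'],s['tcp_pos'],s['ft_force'].round(1))
c=cam('wrist');save(c,'w3');P=cloud(c)
hsv=cv2.cvtColor(c['color'],cv2.COLOR_RGB2HSV).astype(int);H,S,V=hsv[...,0],hsv[...,1],hsv[...,2]
c2=cam('scene');save(c2,'s3')
cv2.imwrite('pics/s3c.png',cv2.resize(c2['color'][120:320,330:530,::-1],(600,600)))
np.savez('s3.npz',P=cloud(c2),color=c2['color'])
print(rel([.4937,-.0115,.178],4), rel([.4937,-.0115,.076],4))
E
```

```text
31.49377996047097 3.793300964171067 [0.47665351 0.33287898 0.17734925] [ 1.3  0.3 -0.9]
[-0.001   0.0008 -0.2448 -0.3359  0.077  -0.0011] [-0.001   0.0008 -0.2448 -0.3358  0.077   0.1009]
```

View pics/s3c.png

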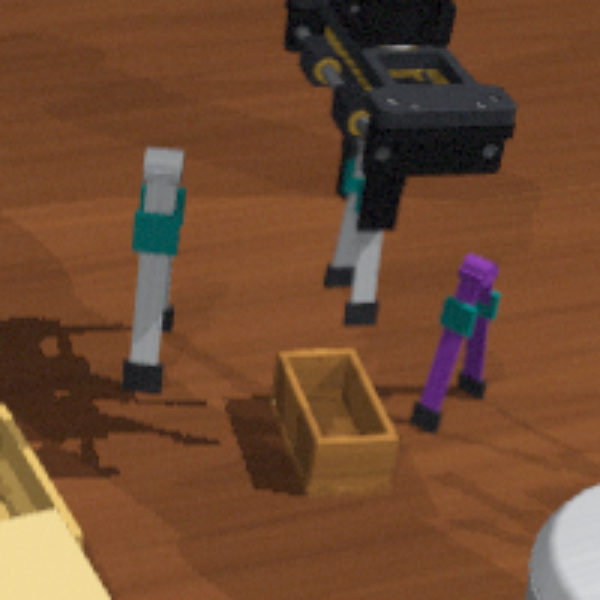

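The crop shows the tongs held vertical between the fingers, with tips at crop (362,313) and (340,275), and the holder empty. I'll check the tip positions in the tool frame.

```bash
python3 - <<'E'
from h import *
d=np.load('s3.npz');P=d['P'];C=d['color'].astype(int)
s=observe();p0=s['tcp_pos'];R=s['ee_rot']
for b in((444,219,458,230),(437,206,450,218)):
    q=P[b[1]:b[3],b[0]:b[2]];col=C[b[1]:b[3],b[0]:b[2]].max(2)
    k=(col<75)&(q[...,2]>.09)&(q[...,2]<.14)
    p=(q[k]-p0)@R;print(k.sum(),np.median(p,0).round(4),p.min(0).round(4),p.max(0).round(4))
E
```

```text
74 [0.0002 0.0245 0.0572] [-0.0089  0.0201  0.0505] [0.0107 0.0272 0.0666]
63 [-0.0018 -0.0198  0.0592] [-0.0096 -0.0238  0.0502] [ 0.0084 -0.0164  0.0673]
```

apply_moves --moves '[[[0,0,-0.02,-0.02,0.004,0,163],[0,0,-0.05,-0.06,0.014,0,163],[0,0,-0.08,-0.105,0.024,0,163],[0,0,-0.11,-0.15,0.034,0,163],[0,0,-0.14,-0.195,0.045,0,163],[0,0,-0.17,-0.24,0.055,0,163],[0,0,-0.2,-0.285,0.065,0,163],[0,0,-0.23,-0.32,0.073,0,163],[0,0,-0.245,-0.336,0.077,0,163],[0,0,-0.245,-0.336,0.077,0,163]]]'

```text
time_s: 6.85
tcp_pos: [0.4937, -0.0124, 0.1769]
ee_rot: [[-0.067, 0.998, -0.001], [0.998, 0.067, 0.0], [0.0, -0.001, -1.0]]
ft_force: [-0.3, 0.2, -1.5]
gripper_width: 0.361
gripper_force: 3.8
```

```bash
python3 - <<'E'
from h import *
s=observe();p0=s['tcp_pos'];R=s['ee_rot'];print(s['gripper_width']*87,s['gripper_force'],p0,R[:,1].round(3))
c=cam('scene');save(c,'s4');P=cloud(c);hsv=cv2.cvtColor(c['color'],cv2.COLOR_RGB2HSV).astype(int);H,S,V=hsv[...,0],hsv[...,1],hsv[...,2]
q=(P-p0)@R
k=(V<75)&(np.abs(q[...,0])<.02)&(np.abs(q[...,1])<.04)&(q[...,2]>.05)&(q[...,2]<.07)
for sg in(1,-1):
    p=q[k&(sg*q[...,1]>0)]; print('tip',len(p),p.min(0).round(4) if len(p) else'',p.max(0).round(4) if len(p) else '')
k=(H<14)&(S>170)&(V>120)&(np.hypot(P[...,0]-.494,P[...,1]+.0115)<.03)&(P[...,2]>.027);p=P[k]
print(len(p),cv2.minAreaRect((p[:,:2]*1000).astype(np.float32)))
w=cam('wrist');save(w,'w4')
v=[cv2.resize(c['color'][180:330,200:350,::-1],(400,400)),cv2.resize(w['color'][...,::-1],(400,300))]
v[1]=cv2.copyMakeBorder(v[1],0,100,0,0,0);cv2.imwrite('pics/v4.png',np.hstack(v))
E
```

```text
31.43363400592158 3.7938064959598705 [ 0.49367851 -0.01243532  0.17685855] [ 0.998  0.067 -0.001]
tip 90 [-0.0097  0.0195  0.05  ] [0.0103 0.0269 0.0664]
tip 37 [-0.0095 -0.0222  0.0511] [-0.0002 -0.0182  0.0663]
121 ((495.4225769042969, -12.081968307495117), (25.133934020996094, 23.61014747619629), 7.606348991394043)
```

View pics/v4.png

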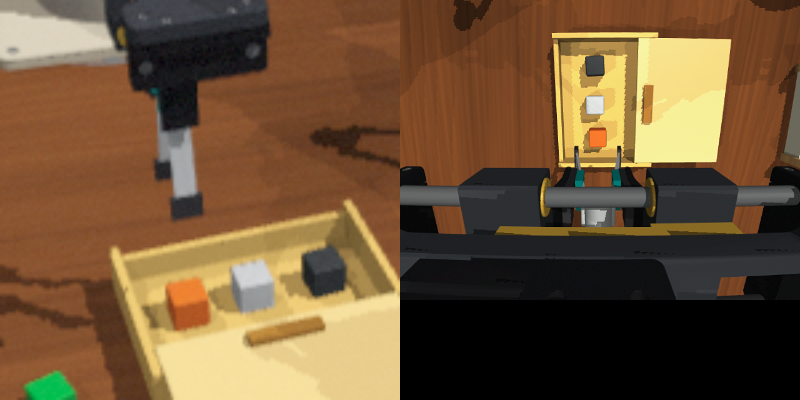

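The left crop shows the tips above and behind the copper stone, with the stone at crop (188,303). The right view shows the tips at (578,150) and (618,150) lined up with the stone column. I'll descend and squeeze.

apply_moves --moves '[[[0,0,0,0.0005,0.0005,0.02,163],[0,0,0,0.0005,0.0005,0.045,163],[0,0,0,0.0005,0.0005,0.065,163],[0,0,0,0.0005,0.0005,0.08,163],[0,0,0,0.0005,0.0005,0.092,163],[0,0,0,0.0005,0.0005,0.099,163],[0,0,0,0.0005,0.0005,0.101,163],[0,0,0,0.0005,0.0005,0.101,163]]]'

```text
time_s: 7.95
tcp_pos: [0.4948, -0.0107, 0.0768]
ee_rot: [[-0.07, 0.998, 0.001], [0.998, 0.07, -0.0], [-0.0, 0.001, -1.0]]
ft_force: [-0.4, -0.3, -0.5]
gripper_width: 0.363
gripper_force: 3.8
```

apply_moves --moves '[[[0,0,0,0,0,0,170],[0,0,0,0,0,0,178],[0,0,0,0,0,0,190],[0,0,0,0,0,0,215],[0,0,0,0,0,0,255],[0,0,0,0,0,0,255],[0,0,0,0,0,0,255],[0,0,0,0,0,0,255]]]'

```text
time_s: 8.95
tcp_pos: [0.4947, -0.0107, 0.0767]
ee_rot: [[-0.07, 0.998, 0.0], [0.998, 0.07, -0.0], [-0.0, 0.0, -1.0]]
ft_force: [-0.0, -0.2, 3.8]
gripper_width: 0.297
gripper_force: 30.0
```

apply_moves --moves '[[[0,0,0,0,0,-0.008,255],[0,0,0,0,0,-0.025,255],[0,0,0,0,0,-0.05,255],[0,0,0,0,0,-0.08,255],[0,0,0,0,0,-0.105,255],[0,0,0,0,0,-0.117,255],[0,0,0,0,0,-0.12,255],[0,0,0,0,0,-0.12,255]]]'

```text
time_s: 9.95
tcp_pos: [0.4942, -0.0108, 0.196]
ee_rot: [[-0.07, 0.998, -0.001], [0.998, 0.07, 0.0], [0.0, -0.001, -1.0]]
ft_force: [-0.1, -0.9, -1.3]
gripper_width: 0.303
gripper_force: 30.0
```

```bash
python3 - <<'E'
from h import *
s=observe();p0=s['tcp_pos'];R=s['ee_rot'];print(s['gripper_width']*87,s['gripper_force'],p0)
c=cam('scene');save(c,'s5');P=cloud(c);hsv=cv2.cvtColor(c['color'],cv2.COLOR_RGB2HSV).astype(int);H,S,V=hsv[...,0],hsv[...,1],hsv[...,2]
q=(P-p0)@R
k=(H<14)&(S>170)&(V>100)&(P[...,2]>.08)&(np.abs(q[...,0])<.04)&(np.abs(q[...,1])<.04)
p=q[k];print('stone in tool',len(p),np.percentile(p,[2,50,98],axis=0).round(4))
k=(V<75)&(np.abs(q[...,0])<.02)&(np.abs(q[...,1])<.04)&(q[...,2]>.05)&(q[...,2]<.072)
p=q[k];print('tips',np.percentile(p,[2,98],axis=0).round(4))
# glass rim fit again
r=(P[...,2]>.062)&(P[...,2]<.078)&(np.hypot(P[...,0]-.6147,P[...,1]+.223)<.05)
(cx,cy),rad=cv2.minEnclosingCircle((P[r][:,:2]*1000).astype(np.float32));print('rim',cx,cy,rad)
o=(H>8)&(H<20)&(S>220)&(V>170)&(P[...,2]<.01)&(np.hypot(P[...,0]-.6147,P[...,1]+.223)<.07)
(cx,cy),rad=cv2.minEnclosingCircle((P[o][:,:2]*1000).astype(np.float32));print('coaster',cx,cy,rad)
print(rel([.615,-.223,.197],4))
E
```

```text
26.396802219719582 29.999838788062334 [ 0.49415832 -0.01079758  0.19601191]
stone in tool 101 [[-0.0133 -0.0093  0.0448]
 [-0.0109  0.0068  0.0487]
 [ 0.0107  0.0149  0.0683]]
tips [[-0.0094  0.0147  0.0514]
 [ 0.0092  0.0196  0.0658]]
rim 614.9124145507812 -223.36981201171875 43.318599700927734
coaster 615.9375610351562 -222.62901306152344 51.391780853271484
[-1.200e-03 -2.000e-04  2.000e-04 -2.202e-01  1.058e-01 -1.400e-03]
```

The stone is held in the tips: 30 N, opening 26 mm, stone bottom about 70 mm below the TCP. Next is the glass.

apply_moves --moves '[[[0,0,0,-0.015,0.007,0,255],[0,0,0,-0.05,0.024,0,255],[0,0,0,-0.09,0.043,0,255],[0,0,0,-0.13,0.062,0,255],[0,0,0,-0.17,0.082,0,255],[0,0,0,-0.2,0.096,0,255],[0,0,0,-0.217,0.104,0,255],[0,0,0,-0.22,0.106,0,255],[0,0,0,-0.22,0.106,0,255]]]'

```text
time_s: 11.12
tcp_pos: [0.6155, -0.2225, 0.1959]
ee_rot: [[-0.07, 0.998, -0.001], [0.998, 0.07, 0.001], [0.001, -0.001, -1.0]]
ft_force: [0.1, 0.5, -0.9]
gripper_width: 0.3
gripper_force: 30.0
```

```bash
python3 - <<'E'
from h import *
s=observe();p0=s['tcp_pos'];R=s['ee_rot'];print(s['gripper_width']*87,s['gripper_force'],p0)
w=cam('wrist');P=cloud(w)
r=(P[...,2]>.06)&(P[...,2]<.08)&(np.hypot(P[...,0]-.6147,P[...,1]+.223)<.05);p=P[r];print('rim wrist',len(p),p.min(0).round(4),p.max(0).round(4))
A=np.c_[p[:,:2],np.ones(len(p))];x=np.linalg.lstsq(A,(p[:,:2]**2).sum(1),rcond=None)[0];print('fit',x[:2]/2,np.sqrt(x[2]+(x[:2]**2).sum()/4))
c=cam('scene');P=cloud(c)
r=(P[...,2]>.06)&(P[...,2]<.08)&(np.hypot(P[...,0]-.6147,P[...,1]+.223)<.05);p=P[r];print('rim scene',len(p),p.min(0).round(4),p.max(0).round(4))
t=cam('top')
v=[cv2.resize(c['color'][240:420,60:240,::-1],(400,400)),cv2.copyMakeBorder(cv2.resize(w['color'][...,::-1],(400,300)),0,100,0,0,0)]
cv2.imwrite('pics/v5.png',np.hstack(v))
E
```

```text
26.093871787260888 29.98134011264483 [ 0.61545479 -0.22253972  0.19590858]
rim wrist 1518 [ 0.5731 -0.2599  0.06  ] [ 0.6556 -0.1819  0.0721]
fit [ 0.61436976 -0.22279856] 0.0388803162728575
rim scene 826 [ 0.5729 -0.2647  0.06  ] [ 0.6583 -0.1821  0.0731]
```

View pics/v5.png

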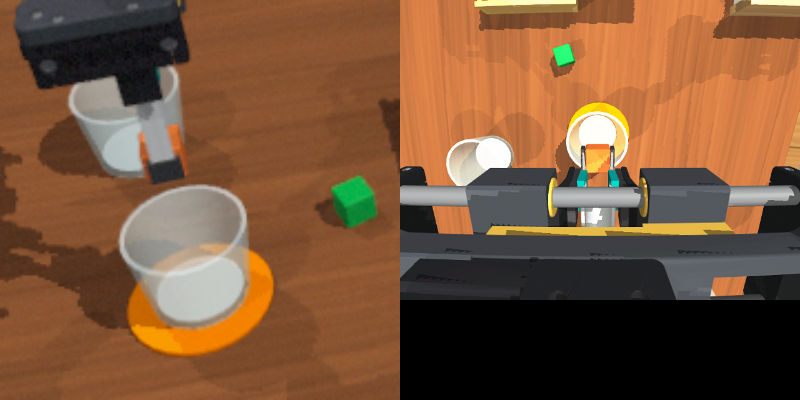

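The left crop shows the stone held at (165,145) above and behind the glass in view. The glass tapers, with its floor disc at (200,290). The right view shows the stone centred over the rim at (598,155). I'll lower it, then open only partly because of the narrower floor.

apply_moves --moves '[[[0,0,0,0,-0.0005,0.015,255],[0,0,0,0,-0.0005,0.035,255],[0,0,0,0,-0.0005,0.055,255],[0,0,0,0,-0.0005,0.075,255],[0,0,0,0,-0.0005,0.09,255],[0,0,0,0,-0.0005,0.1,255],[0,0,0,0,-0.0005,0.107,255],[0,0,0,0,-0.0005,0.109,255],[0,0,0,0,-0.0005,0.109,255],[0,0,0,0,-0.0005,0.109,255]]]'

```text
time_s: 12.52
tcp_pos: [0.6154, -0.2229, 0.0881]
ee_rot: [[-0.07, 0.998, 0.001], [0.998, 0.07, -0.0], [-0.0, 0.001, -1.0]]
ft_force: [0.1, -0.0, -2.3]
gripper_width: 0.295
gripper_force: 30.0
```

```bash
python3 - <<'E'
from h import *
s=observe();p0=s['tcp_pos'];R=s['ee_rot'];print(s['gripper_width']*87,p0,s['ft_force'].round(1))
c=cam('scene');P=cloud(c);q=(P-p0)@R
r=(P[...,2]>.06)&(P[...,2]<.08)&(np.hypot(P[...,0]-.6147,P[...,1]+.223)<.05);p=P[r];print('rim scene',len(p),p.min(0).round(4),p.max(0).round(4))
w=cam('wrist')
v=[cv2.resize(c['color'][300:410,90:200,::-1],(400,400)),cv2.resize(w['color'][180:300,240:400,::-1],(400,300))]
v[1]=cv2.copyMakeBorder(v[1],0,100,0,0,0);cv2.imwrite('pics/v6.png',np.hstack(v))
E
```

```text
25.67375369921723 [ 0.6154188  -0.22288194  0.08808959] [ 0.1 -0.  -2.3]
rim scene 585 [ 0.5828 -0.2645  0.06  ] [ 0.6579 -0.1821  0.0799]
```

View pics/v6.png

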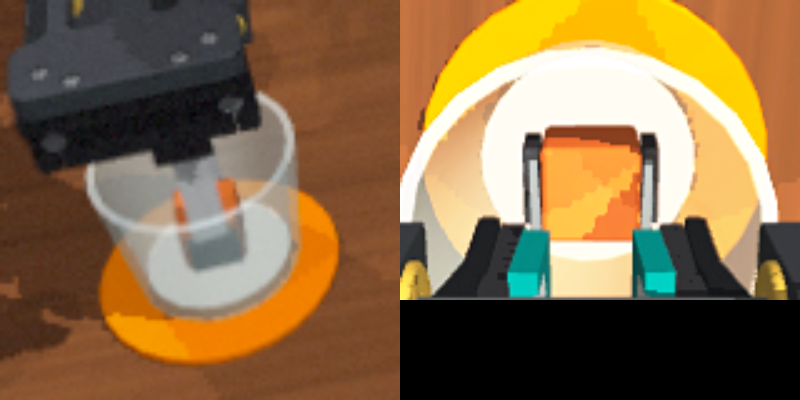

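The left crop shows the stone inside the glass just above the white floor. The right view shows the stone centred at (592,185) between the tips, with about 7 mm to spare outside each tip. I'll lower the last few millimetres.

apply_moves --moves '[[[0,0,0,0,0,0.002,255],[0,0,0,0,0,0.004,255],[0,0,0,0,0,0.005,255],[0,0,0,0,0,0.005,255]]]'

```text
time_s: 13.12
tcp_pos: [0.6151, -0.2228, 0.0824]
ee_rot: [[-0.07, 0.998, -0.0], [0.998, 0.07, -0.0], [-0.0, -0.0, -1.0]]
ft_force: [-0.5, 0.1, -1.1]
gripper_width: 0.302
gripper_force: 30.0
```

apply_moves --moves '[[[0,0,0,0,0,0.0005,185],[0,0,0,0,0,0.0005,180],[0,0,0,0,0,0.0005,176],[0,0,0,0,0,0.0005,173],[0,0,0,0,0,0.0005,170],[0,0,0,0,0,0.0005,170],[0,0,0,0,0,0.0005,170]]]'

```text
time_s: 14.0
tcp_pos: [0.6152, -0.2228, 0.0821]
ee_rot: [[-0.07, 0.998, 0.0], [0.998, 0.07, -0.0], [-0.0, 0.0, -1.0]]
ft_force: [-0.5, 0.1, -1.0]
gripper_width: 0.333
gripper_force: 4.2
```

```bash
python3 - <<'E'
from h import *
s=observe();print(s['gripper_width']*87,s['gripper_force'],s['tcp_pos'],s['ft_force'].round(1))
c=cam('scene');w=cam('wrist')
v=[cv2.resize(c['color'][300:410,90:200,::-1],(400,400)),cv2.resize(w['color'][180:300,240:400,::-1],(400,300))]
v[1]=cv2.copyMakeBorder(v[1],0,100,0,0,0);cv2.imwrite('pics/v7.png',np.hstack(v))
E
```

```text
28.96803938579126 4.186251651844941 [ 0.61516545 -0.22275015  0.08208927] [-0.5  0.1 -1. ]
```

View pics/v7.png

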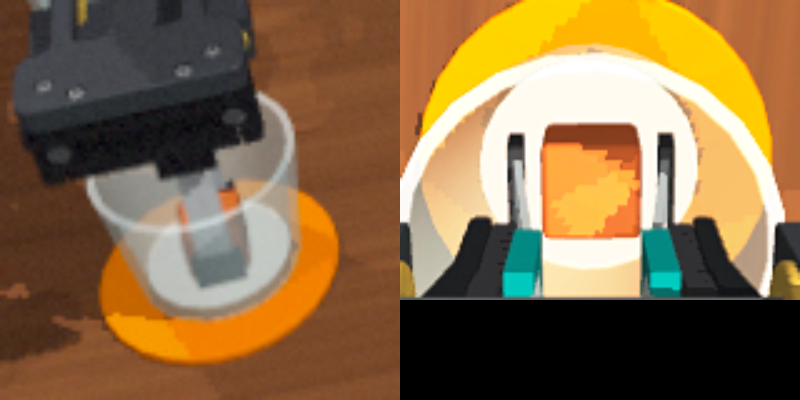

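The right view shows both tips (517 and 665) clear of the stone (543 to 640), which lies on the glass floor. I'll raise the tongs straight up.

apply_moves --moves '[[[0,0,0,0,0,-0.004,170],[0,0,0,0,0,-0.012,170],[0,0,0,0,0,-0.025,170],[0,0,0,0,0,-0.045,170],[0,0,0,0,0,-0.07,170],[0,0,0,0,0,-0.095,168],[0,0,0,0,0,-0.11,166],[0,0,0,0,0,-0.115,164],[0,0,0,0,0,-0.115,163]]]'

```text
time_s: 15.22
tcp_pos: [0.615, -0.2228, 0.1969]
ee_rot: [[-0.07, 0.998, -0.0], [0.998, 0.07, -0.0], [-0.0, -0.0, -1.0]]
ft_force: [0.4, -0.8, -1.7]
gripper_width: 0.361
gripper_force: 3.8
```

```bash
python3 - <<'E'
from h import *
s=observe();p0=s['tcp_pos'];R=s['ee_rot'];print(s['gripper_width']*87,s['gripper_force'],p0,s['ft_force'].round(1))
c=cam('scene');save(c,'s8');P=cloud(c);hsv=cv2.cvtColor(c['color'],cv2.COLOR_RGB2HSV).astype(int);H,S,V=hsv[...,0],hsv[...,1],hsv[...,2]
q=(P-p0)@R
k=(V<75)&(np.abs(q[...,0])<.02)&(np.abs(q[...,1])<.04)&(q[...,2]>.05)&(q[...,2]<.072)
for sg in(1,-1):
    p=q[k&(sg*q[...,1]>0)];print('tips',len(p),np.percentile(p,[2,98],axis=0).round(4) if len(p) else '')
r=(P[...,2]>.06)&(P[...,2]<.078)&(np.hypot(P[...,0]-.6147,P[...,1]+.223)<.05);p=P[r];print('rim',p.min(0).round(4),p.max(0).round(4))
# holder center: (.482,.3317) yaw -10
print(rel([.4785,.3327,.197],-10))
E
```

```text
31.380804490742964 3.821039164904505 [ 0.61500335 -0.22283169  0.19685658] [ 0.4 -0.8 -1.7]
tips 137 [[-0.0081  0.0214  0.0506]
 [ 0.0103  0.0254  0.0657]]
tips 38 [[ 0.004  -0.023   0.0509]
 [ 0.0103 -0.0185  0.0653]]
rim [ 0.5728 -0.2652  0.06  ] [ 0.6577 -0.1823  0.0733]
[-9.000e-04 -2.000e-04  2.446e-01  5.637e-01 -9.710e-02 -4.000e-04]
```

apply_moves --moves '[[[0,0,0.01,0.02,-0.004,0,163],[0,0,0.03,0.06,-0.01,0,163],[0,0,0.05,0.11,-0.019,0,163],[0,0,0.07,0.16,-0.028,0,163],[0,0,0.1,0.21,-0.036,0,163],[0,0,0.12,0.26,-0.045,0,163],[0,0,0.14,0.31,-0.053,0,163],[0,0,0.16,0.36,-0.062,0,163],[0,0,0.18,0.4,-0.069,0,163],[0,0,0.2,0.42,-0.072,0,163]]]'

```text
time_s: 16.52
tcp_pos: [0.5114, 0.1948, 0.1967]
ee_rot: [[0.126, 0.992, -0.001], [0.992, -0.126, 0.0], [0.0, -0.001, -1.0]]
ft_force: [0.3, -0.7, -1.3]
gripper_width: 0.36
gripper_force: 3.8
```

```bash
python3 - <<'E'
from h import *
s=observe();print(s['gripper_width']*87,s['tcp_pos'],rel([.480,.3325,.197],-10))
E
```

```text
31.3112900831818 [0.51135814 0.19479695 0.19667939] [-0.0007 -0.      0.0479  0.1326 -0.0485 -0.0003]
```

apply_moves --moves '[[[0,0,0.01,0.03,-0.011,0,163],[0,0,0.025,0.07,-0.026,0,163],[0,0,0.04,0.105,-0.038,0,163],[0,0,0.048,0.127,-0.046,0,163],[0,0,0.048,0.1326,-0.0485,0,163],[0,0,0.048,0.1326,-0.0485,0,163]]]'

```text
time_s: 17.27
tcp_pos: [0.4824, 0.3287, 0.1967]
ee_rot: [[0.176, 0.984, -0.0], [0.984, -0.176, -0.001], [-0.001, -0.0, -1.0]]
ft_force: [0.3, -1.3, -0.3]
gripper_width: 0.361
gripper_force: 3.8
```

```bash
python3 - <<'E'
from h import *
s=observe();p0=s['tcp_pos'];R=s['ee_rot'];print(s['gripper_width']*87,p0,R[:,1].round(3))
c=cam('scene');P=cloud(c);hsv=cv2.cvtColor(c['color'],cv2.COLOR_RGB2HSV).astype(int);H,S,V=hsv[...,0],hsv[...,1],hsv[...,2]
k=(np.hypot(P[...,0]-.482,P[...,1]-.332)<.065)&(P[...,2]>.04)&(P[...,2]<.05)&(S>60)
r=cv2.minAreaRect((P[k][:,:2]*1000).astype(np.float32));print(r)
q=(P-p0)@R
k=(V<75)&(np.abs(q[...,0])<.02)&(np.abs(q[...,1])<.04)&(q[...,2]>.05)&(q[...,2]<.072)
for sg in(1,-1):
    p=P[k&(sg*q[...,1]>0)];print('tips world',len(p),np.percentile(p,[2,98],axis=0).round(4) if len(p) else '')
w=cam('wrist');P=cloud(w);hsv=cv2.cvtColor(w['color'],cv2.COLOR_RGB2HSV).astype(int);S=hsv[...,1]
k=(np.hypot(P[...,0]-.482,P[...,1]-.332)<.065)&(P[...,2]>.04)&(P[...,2]<.05)&(S>60)
print(cv2.minAreaRect((P[k][:,:2]*1000).astype(np.float32)))
E
```

```text
31.38626114483905 [0.48244406 0.328731   0.19670739] [ 0.984 -0.176 -0.   ]
((482.6075439453125, 331.8564453125), (55.86369705200195, 104.69865417480469), 78.84652709960938)
tips world 76 [[0.5026 0.3157 0.1307]
 [0.5098 0.3343 0.1446]]
tips world 61 [[0.4585 0.323  0.1309]
 [0.4657 0.3389 0.1444]]
((481.13140869140625, 332.1038818359375), (53.967041015625, 102.40579986572266), 79.79313659667969)
```

apply_moves --moves '[[[0,0,0,0,0,0.02,163],[0,0,0,0,0,0.035,163],[0,0,0,0,0,0.035,163],[0,0,0,0,0,0.035,163]]]'

```text
time_s: 17.88
tcp_pos: [0.4831, 0.329, 0.1621]
ee_rot: [[0.177, 0.984, -0.0], [0.984, -0.177, 0.0], [0.0, -0.0, -1.0]]
ft_force: [-0.3, 0.1, -0.5]
gripper_width: 0.364
gripper_force: 3.8
```

apply_moves --moves '[[[0,0,0,0.0027,-0.003,0.005,163],[0,0,0,0.0027,-0.003,0.02,163],[0,0,0,0.0027,-0.003,0.04,163],[0,0,0,0.0027,-0.003,0.058,163],[0,0,0,0.0027,-0.003,0.072,163],[0,0,0,0.0027,-0.003,0.082,163],[0,0,0,0.0027,-0.003,0.087,163],[0,0,0,0.0027,-0.003,0.088,163],[0,0,0,0.0027,-0.003,0.088,163]]]'

```text
time_s: 19.0
tcp_pos: [0.4808, 0.3323, 0.0745]
ee_rot: [[0.177, 0.984, 0.001], [0.984, -0.177, 0.0], [0.0, 0.001, -1.0]]
ft_force: [0.2, -0.3, -0.1]
gripper_width: 0.362
gripper_force: 3.8
```

apply_moves --moves '[[[0,0,0,0,0,0.001,163],[0,0,0,0,0,0.002,163],[0,0,0,0,0,0.002,163]]]'

```text
time_s: 19.38
tcp_pos: [0.4809, 0.3327, 0.0728]
ee_rot: [[0.177, 0.984, 0.001], [0.984, -0.177, 0.001], [0.001, 0.001, -1.0]]
ft_force: [-0.5, -0.9, 4.6]
gripper_width: 0.359
gripper_force: 4.2
```

Contact is 4.6 N at the same height as when the tongs were first gripped (0.0728), so they're standing on the well floor. I'll open the fingers slowly.

apply_moves --moves '[[[0,0,0,0,0,0,159],[0,0,0,0,0,0,155],[0,0,0,0,0,0,150],[0,0,0,0,0,0,140],[0,0,0,0,0,0,110],[0,0,0,0,0,0,60],[0,0,0,0,0,0,0],[0,0,0,0,0,0,0],[0,0,0,0,0,0,0],[0,0,0,0,0,0,0]]]'

```text
time_s: 20.62
tcp_pos: [0.4806, 0.3321, 0.072]
ee_rot: [[0.177, 0.984, 0.0], [0.984, -0.177, -0.0], [-0.0, 0.0, -1.0]]
ft_force: [0.2, -0.2, 0.5]
gripper_width: 0.98
gripper_force: 0.0
```

apply_moves --moves '[[[0,0,0,0,0,0,0],[0,0,0,0,0,-0.01,0],[0,0,0,0,0,-0.03,0],[0,0,0,0,0,-0.06,0],[0,0,0,0,0,-0.1,0],[0,0,0,0,0,-0.14,0],[0,0,0,0,0,-0.18,0],[0,0,0,0,0,-0.2,0],[0,0,0,0,0,-0.2,0]]]'

```text
time_s: 21.75
tcp_pos: [0.4809, 0.3329, 0.2748]
ee_rot: [[0.177, 0.984, 0.003], [0.984, -0.177, 0.002], [0.003, 0.003, -1.0]]
ft_force: [-0.0, 0.5, 0.4]
gripper_width: 1.0
gripper_force: 0.0
```

```bash
python3 - <<'E'
from h import *
s=observe();print(s['gripper_width'],s['tcp_pos'],s['ft_force'].round(1))
c=cam('scene');P=cloud(c);t=cam('top')
r=(P[...,2]>.06)&(P[...,2]<.078)&(np.hypot(P[...,0]-.6147,P[...,1]+.223)<.05);p=P[r];print('rim',p.min(0).round(4),p.max(0).round(4))
a=cv2.resize(c['color'][190:300,390:500,::-1],(400,400));b=cv2.resize(c['color'][300:410,90:200,::-1],(400,400))
cv2.imwrite('pics/v9.png',np.hstack([a,b]))
E
```

```text
1.0000791795646862 [0.48085194 0.33292963 0.27479346] [-0.   0.5  0.4]
rim [ 0.5734 -0.2651  0.06  ] [ 0.6578 -0.1821  0.0736]
```

View pics/v9.png

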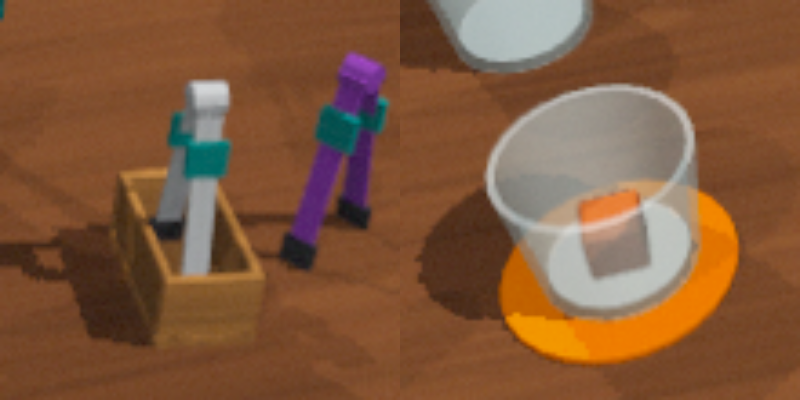

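The tongs stand upright in the holder (left). The copper stone lies on the floor of the tumbler, which is still on its coaster (right, at 615,235).

```bash
python3 -c "
from cell import *
print(close_job())"
```

```text
the job is handed in; nothing more can be done
None
```

The job is handed in at about 22 s: the copper stone lies on the floor of the tumbler, which still stands on its orange coaster, and the tongs stand upright in their holder; the hand-in returned no verdict.

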